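Press the teal label holder home behind the shelf lip

ROBOT

A 6-joint arm with a two-finger parallel gripper is mounted at the origin on the work surface. World frame = base frame: x ahead of the robot, y to its left, z up, the work surface at z = 0. Lengths are in m, angles in rad, forces in N, time in s.
With the tool pointing down it reaches from about 0.25 to 0.775 m from the base axis. Payload 4 kg.
Tool frame: the origin (TCP) lies midway between the tips of the shut fingers; the grasp point (between the pads) lies robot.tcp_to_grasp behind it (robot.tcp_to_grasp is the distance from the TCP to the grasp point, in m); y points along the fingers, x is the direction in which the jaws open and shut, and the axes are right-handed (so a half turn about y gives the same grasp; the last joint's range is limited). The gripper opens to 94 mm and grips with 3 to 60 N. Pads are 16 mm wide; open, the fingers measure 119 mm over their backs; the gripper's body (75 mm by 177 mm) begins 78 mm behind the grasp point.
Start: joints at [1.091, 0.087, 1.371, -0, 1.684, -0.103], TCP at [0.202, 0.511, 0.185] pointing down, gripper open.
Joint ranges: [-3.1, 3.1], [-0.76, 2.03], [0.27, 2.55], [-1.08, 4.22], [0.17, 2.65], [-2.57, 2.57]. Speed limits (rad/s): [2.79, 2.79, 3.14, 3.14, 3.14, 3.14].

INTERFACE

Orientations are given as [roll, pitch, yaw] about the fixed x, y, z axes, in that order (R = Rz(yaw) Ry(pitch) Rx(roll)).
In Python, from bench import robot gives the robot as it stands.
- The arm moves only by the tool arm_command, never from a script. Its argument "series" is text: rows parted by semicolons, each of 7 numbers parted by spaces: the turn, a rotation vector about the tool's x, y, z in rad, then the shift along the tool's x, y, z in m, then the finger opening in m, from 0 to 0.094. A call has 1 to 12 rows; each row shifts and turns the pose as measured when the row begins, along the tool's axes as they then stand; what a row does not reach is not made up. A row lasts 1/10 s, in which the tool goes at most 50 mm and 8.59 degrees, less where a joint would pass 70% of its speed; a pose out of reach is approached as far as the arm can. A call with a gripper value outside its range is refused whole. The fingers move at their own pace and stop on an object; the grip force is fixed at half the most. Time passes only in rows, so rows that do not move let the fingers close. It gives the time, the measured TCP pose, the force and the opening at its end, in the units of the state.
- robot.get_obs(): the state, without advancing time (a new reading comes with each control period).
- robot.snapshot(name): name is "side" or "top" or "wrist"; returns the picture (400x640x3 uint8, blue, green, red); there is no depth.
- robot.camera_params(name): a dict with "fx", "fy", "cx", "cy" (pixels), "distortion" ([k1, k2, p1, p2, k3] as OpenCV has them; the pictures are not rectified), "extrinsics" (4x4, takes a point from camera to world coordinates). Camera axes: x right, y up, looking along -z (the intrinsics and any distortion apply to the point x, -y, -z); pixel columns grow to the right and rows downward; lengths in m; the calibration is good to about 2 mm. A picture is of the moment at which its call begins: read the wrist's pose just before it. camera_params takes no time and is no camera call; for the wrist camera it gives the pose at the moment of the call.
- robot.close_job(): hands the job in, once; it reports no verdict.
Trained networks look in the newest picture that a camera, given by its name, has taken for a name from the list of things; names that differ only in an ending like _2 or _b are one class to them, and where a whole thing is asked for, a point or a joint stands for the part that bears it (a point fixed in the world has none). Each returns a list of dicts, best first, with "score" (0 to 1); they miss things now and then, are a little off and sometimes report something else, mostly with a low value. They report only what shows in the picture. A call takes as long as a camera call. They do not tell look-alikes from the thing itself.
- robot.spot_in(camera, target): "centre" ([x, y, z] in m, in the coordinates of the camera as it stood for that picture, good to about 4 mm: the middle of the surface that is visible of it).
The state is a dict: "time": time; "joint_positions": joint angles; "qvel": joint speeds; "joint_torque": joint torques, N m; "tool_pos": TCP position; "ee_rot": TCP orientation; "wrist_force": force on the tool from outside, world axes, zero at the start; "wrist_torque": the same for the moment, N m; "width": finger opening in m.
Only numpy, scipy, OpenCV 4.12 (cv2) and the standard library are available. Lean on these libraries where they do the work, as an engineer would, in place of code of your own. Each camera call takes 0.05 s, during which the arm holds its last target.

TASK

First push the red sprung lever on the shelf section down until it clicks and stays down by itself, which draws the yellow keeper off the slot behind the shelf's front lip, and leave it latched. Then take the teal label holder out of the grey stand, push its foot down into that slot, label side still towards the lip, until its shoulders sit flush on the lip against the springy strip below, and finish while still holding it pressed fully home: do not let go, since the strip pushes it back up. Leave the red holder, the cartons, the tape roll and the scanner where they are.

Things in the scene. Friction and masses are not known exactly. Their poses are not given: they have to be found in the camera images.
- shelf: Fixed cream steel shelf section with plywood deck, 236 (x) x 280 (y) mm. Origin on the table below the slot's middle; x points from the front lip back over the deck, y along the lip (lever side positive), z up. Its front beam (x -16 to 16, y -110 to 170 mm) has a flat top at z 85 mm; the deck behind lies at z 70 mm, out to x 220 mm. Its place and yaw vary.
- slot (a point): Middle of the slot's mouth behind the lip, level with the beam's flat top, 85 mm over the table; axes as shelf. The slot is 78 mm long (y), 10 mm wide (x); the long edges, dark steel, flare to 19 mm wide over the top 8 mm. The lip is its front (-x) wall. A springy rubber strip lies in it, 18 mm below this point when free.
- keeper_tip (a point): Middle of the front edge of the yellow keeper tongue, 16 mm wide, 3 mm thick, lying 1.5 mm above the beam. Lever up: at y 30, x -8 mm from the slot's middle (shelf axes), covering that end of the slot and blocking it. Lever latched: drawn 25 mm back to x 17 mm, clear of the slot. The lever drives it.
- lever (a joint): Angle of the sprung lever, rad: 0 raised (tilted up 31 degrees), grows as it is pushed down, stop at 0.60. Resists with about 11 N at the pad at first, falling off to none at 0.43; past that its detent pulls it on down to the stop and holds it (6 N upward at the pad would free it); let go earlier, it springs back up.
- lever_pad (a point): Middle of the top of the lever's red pad, 34 x 34 x 8 mm; push it from above. The hinge (axis along shelf y) is at shelf x 35, y 135, z 115 mm; the pad is 68 mm from it, towards the lip side. Pad middle at shelf x -21, z 154 mm raised, and x -33, z 116 mm latched. Its axes turn with the lever.
- strip (a joint): How far the springy rubber strip in the slot is pushed down, m: 0 free, 0.010 with the holder fully home, stop at 0.012. It pushes back with about 4 N when first touched and 8 N at home.
- stand: Fixed grey plastic stand, 60 (x) x 220 (y) x 35 (z) mm; place and yaw vary. Origin in the middle of its underside; the two holders stand in two 10 x 74 mm slots in line along its y, at y +55 and -55 mm; which holder is in which varies.
- teal_holder: Loose upright teal label holder, 40 to 90 g. Head 14 thick (x) x 96 (y) x 40 mm tall, white label on its -x face; foot 6 x 66 x 28 mm deep, its last 4 mm thinned to 3. Origin: middle of the shoulder plane (head above, foot below). In the stand it is 35 mm over the table; fully home it is at slot, head ends resting on the beam. Grip the head mid-length across its thickness.
- red_holder: The same holder in red, standing in the stand's other slot; origin and axes likewise. Stays there.
- black_carton: Loose black carton with a gold band, 70 x 120 x 60 mm, on the table; origin under its centre. Bystander.
- teal_carton: Loose flat teal carton, 55 x 85 x 35 mm, on the table; origin under its centre. Bystander.
- red_carton: Loose red carton, 60 x 100 x 45 mm, on the shelf section's deck; origin under its centre. Bystander.
- tape_roll: Loose amber roll of tape lying flat, 84 mm across, 30 mm high; origin under its centre. Bystander.
- scanner: Loose grey and black hand scanner lying on the table, 155 x 38 x 32 mm, long along its x; origin under its grip's front. Bystander.
- teal_label (a point): Middle of the white label on the teal holder's -x face, 7.5 mm from its mid plane, 20 mm above the shoulders; the label faces the -x side of the holder.
Mind the look-alikes: they are no part of the job. Several things have the shape of the teal_holder; the one meant has the colours described above.

How it is judged:
By the outcome, as a careful person would: the job done as asked, in the order asked, and still so for the second after the job is handed in, while the arm keeps its last pose, push and grip.
It also fails if it takes over 61 s, if anything falls off the work surface, if the arm or the gripper's body presses on something with over 40 N, if the wrist force passes 120 N, or if a joint passes its speed limit or range.

## Working session

There is one attempt and no reset: what is moved stays moved. The work goes in short steps, Python scripts to look and compute and a tool call to move; the robot and the scene stay as the last step left them, time stands still between calls to the robot, and variables do not carry over. Pictures are saved under pics/ and viewed, and the job is handed in when it is done.

Besides the shell and the picture viewer there is one more tool, called after "Request:" in YAML: its name, and indented under it one key for each argument. arm_command: Moves the arm, as the interface text tells. Its arguments: {"type":"object","properties":{"series":{"type":"string"}},"required":["series"]}

```bash
ls; mkdir -p pics; cat > h.py <<'E'
import numpy as np, cv2
from bench import robot
from scipy.spatial.transform import Rotation as R
np.set_printoptions(precision=4,suppress=True)
def w(cam,p,T): 
    T=np.array(T); return T[:3,:3]@np.array(p)+T[:3,3]
def proj(cam,P,cp=None):
    cp=cp or robot.camera_params(cam);T=np.linalg.inv(np.array(cp["extrinsics"]))
    p=(T[:3,:3]@np.atleast_2d(P).T+T[:3,3:]).T*[1,-1,-1]
    K=np.array([[cp["fx"],0,cp["cx"]],[0,cp["fy"],cp["cy"]],[0,0,1.]])
    return cv2.projectPoints(p.reshape(-1,1,3),np.zeros(3),np.zeros(3),K,np.array(cp["distortion"]))[0].reshape(-1,2)
def ray(cam,uv,z,cp=None):
    cp=cp or robot.camera_params(cam);T=np.array(cp["extrinsics"])
    K=np.array([[cp["fx"],0,cp["cx"]],[0,cp["fy"],cp["cy"]],[0,0,1.]])
    n=cv2.undistortPoints(np.array(uv,float).reshape(-1,1,2),K,np.array(cp["distortion"])).reshape(-1,2)
    d=(T[:3,:3]@np.c_[n[:,0],-n[:,1],-np.ones(len(n))].T).T
    return T[:3,3]+d*((z-T[2,3])/d[:,2])[:,None]
E
python3 - <<'E'
from h import *
print(robot.get_obs(), robot.tcp_to_grasp)
for c in ["top","side"]:
    im=robot.snapshot(c); cv2.imwrite(f"pics/{c}0.png",im)
    cp=robot.camera_params(c); print(c,cp)
    for t in ["lever_pad","keeper_tip","slot","teal_holder","red_holder","stand","shelf","teal_label","lever","black_carton","teal_carton","red_carton","tape_roll","scanner"]:
        if c=="side" and t not in("lever_pad","keeper_tip","teal_holder","teal_label"): continue
        try: 
            for d in robot.spot_in(c,t)[:3]: print(t,round(d["score"],2),w(c,d["centre"],cp["extrinsics"]))
        except Exception as e: print(t,e)
E
```

```text
pics
{'time': 0.0, 'joint_positions': array([ 1.0909,  0.0879,  1.3722, -0.    ,  1.6836, -0.1031]), 'qvel': array([-0.001 , -0.0016,  0.0001, -0.0001,  0.0013, -0.0002]), 'joint_torque': array([ -0.0007, -34.0168, -30.243 ,   0.0718,   0.0327,  -0.0002]), 'tool_pos': array([0.2021, 0.5109, 0.1837]), 'ee_rot': array([-1.5706,  0.0022,  1.194 ]), 'wrist_force': array([0.0495, 0.1622, 0.1746]), 'wrist_torque': array([ 0.0517, -0.0416,  0.0434]), 'width': 0.09442548811843654} 0.0188
top {'fx': 405.0039719954541, 'fy': 405.0039719954541, 'cx': 324.65966806334586, 'cy': 199.56149173376653, 'distortion': array([-0.0174,  0.    ,  0.    ,  0.    ,  0.    ]), 'extrinsics': array([[-0.0556,  0.9785, -0.1987,  0.2982],
       [-0.9984, -0.0553,  0.0075,  0.0561],
       [-0.0037,  0.1989,  0.98  ,  1.3936],
       [ 0.    ,  0.    ,  0.    ,  1.    ]])}
lever_pad 0.62 [ 0.4491 -0.2253  0.0699]
lever_pad 0.61 [0.5465 0.2222 0.148 ]
keeper_tip 0.64 [0.5477 0.2176 0.1467]
keeper_tip 0.53 [0.5934 0.1277 0.093 ]
slot 0.7 [0.6487 0.1448 0.0714]
teal_holder 0.7 [ 0.4512 -0.2293  0.0712]
teal_holder 0
[... 692 characters left out ...]
]
side {'fx': 410.0217764938821, 'fy': 410.0217764938821, 'cx': 316.5888884652327, 'cy': 195.42462842803684, 'distortion': array([-0.1094,  0.    ,  0.    ,  0.    ,  0.    ]), 'extrinsics': array([[ 0.9475,  0.2529, -0.1956,  0.3229],
       [-0.3194,  0.72  , -0.6161, -0.6269],
       [-0.015 ,  0.6462,  0.763 ,  0.9527],
       [ 0.    ,  0.    ,  0.    ,  1.    ]])}
lever_pad 0.67 [0.5477 0.2144 0.147 ]
keeper_tip 0.5 [0.5903 0.1234 0.0863]
teal_holder 0.81 [ 0.3296 -0.2119  0.0569]
teal_holder 0.63 [ 0.4744 -0.0985  0.0581]
teal_holder 0.41 [0.6342 0.1103 0.0692]
teal_label 0.73 [ 0.4792 -0.098   0.0595]
teal_label 0.69 [ 0.3302 -0.209   0.0583]
teal_label 0.65 [ 0.4477 -0.2394  0.0752]
```

View pics/top0.png

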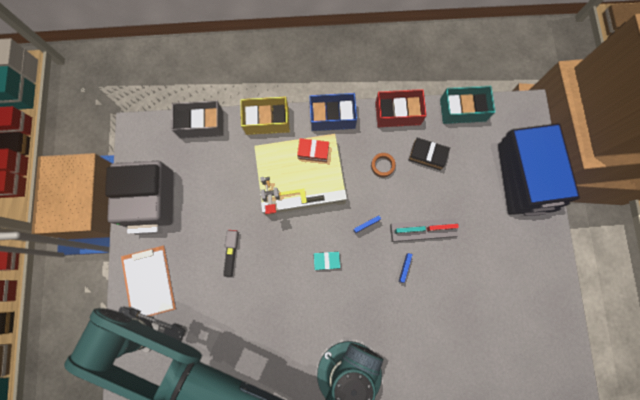

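View pics/side0.png

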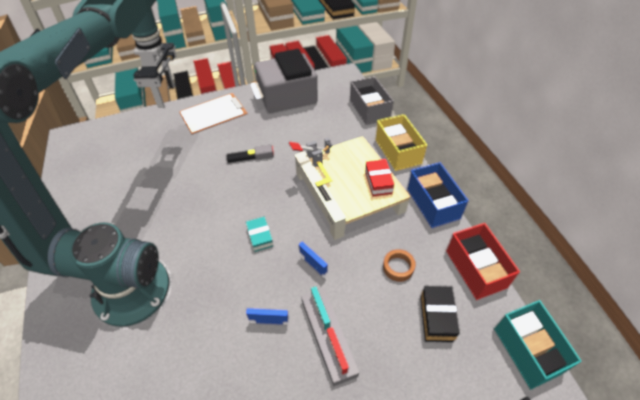

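```bash
python3 - <<'E'
import cv2
t=cv2.imread("pics/top0.png");s=cv2.imread("pics/side0.png")
cv2.imwrite("pics/c1.png",cv2.resize(t[130:222,245:355],None,fx=7,fy=6.5,interpolation=cv2.INTER_CUBIC))
cv2.imwrite("pics/c2.png",cv2.resize(t[210:290,345:465],None,fx=6.5,fy=6.5,interpolation=cv2.INTER_CUBIC))
cv2.imwrite("pics/c3.png",cv2.resize(s[130:240,280:415],None,fx=5.4,fy=5.4,interpolation=cv2.INTER_CUBIC))
E
```

```text
(no output)
```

View pics/c1.png

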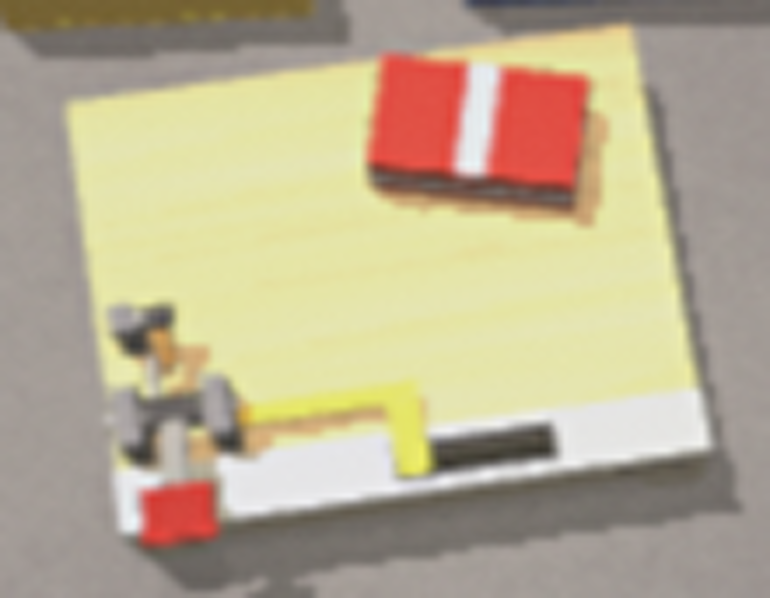

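View pics/c2.png

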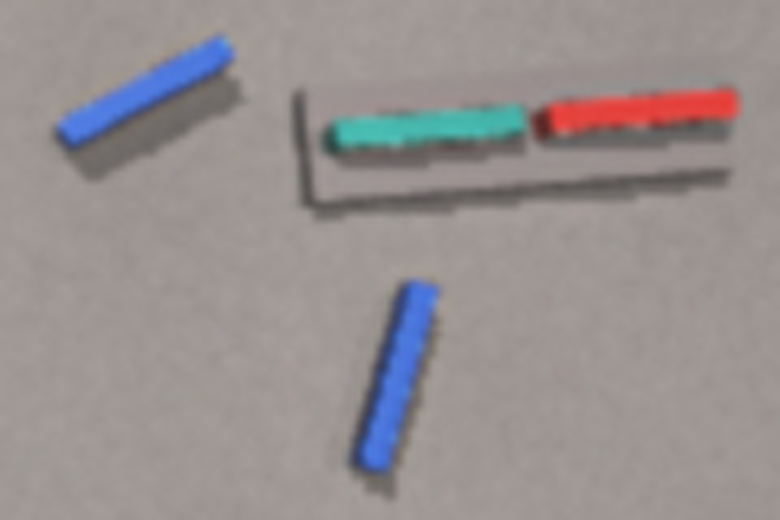

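View pics/c3.png

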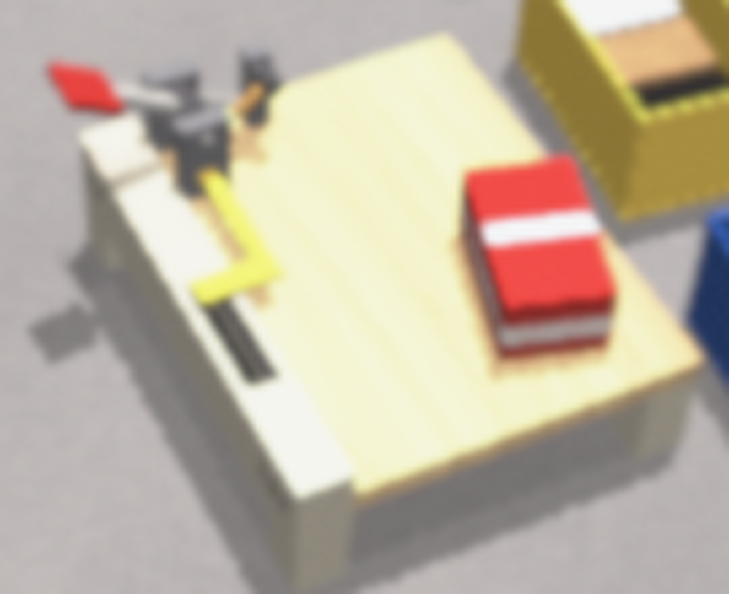

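```bash
cat > fit.py <<'E'
from h import *
from scipy.optimize import least_squares
obj=np.array([[-16,-110,85],[220,-110,70],[220,170,70],[-16,170,85]])/1e3
ot={"top":np.array([[346.7,199.2],[335.4,134.2],[254.6,145.7],[262.4,212.3]]),"side":np.array([[335.6,222.6],[410.2,196.3],[363,136.5],[295.2,155.9]])}
def P(p,o): return np.c_[o[:,:2]@np.array([[np.cos(p[2]),np.sin(p[2])],[-np.sin(p[2]),np.cos(p[2])]])+p[:2],o[:,2]]
cps={c:robot.camera_params(c) for c in ot}
def res(p,cams): return np.concatenate([(proj(c,P(p,obj),cps[c])-ot[c]).ravel() for c in cams])
for cams in (["top"],["side"],["top","side"]):
    r=least_squares(res,[.6,.11,.1],args=(cams,)); print(cams,r.x,r.fun)
# stand/holder ray
E
python3 fit.py; python3 - <<'E'
from h import *
# teal head top corners in crop c2 -> z=0.075
c=lambda a:np.array(a)/6.5+[345,210]
e=ray("top",c([[330,135],[527,118]]),.075);print(e)
e=ray("top",c([[545,118],[738,102]]),.075);print(e)
for p in [[65,132],[227,45],[420,285],[372,465]]: print(ray("top",c([p]),.014))
E
```

```text
['top'] [0.5654 0.0847 0.097 ] [-0.0335  0.1801 -0.0922 -0.2119  0.1289  0.1728 -0.0017 -0.139 ]
['side'] [0.5675 0.0796 0.1046] [ 0.1708 -0.0546  0.4877  0.4715 -0.2672  0.0791 -0.4696 -0.6705]
['top', 'side'] [0.5669 0.0822 0.1012] [ 0.6795 -0.4305  0.3072 -0.7336  0.593  -0.0309  0.7845 -0.4052 -0.5482
 -0.7093 -0.1097  0.0913 -0.4993 -0.2966 -0.7519 -1.2554]
[[ 0.4485 -0.1804  0.075 ]
 [ 0.4515 -0.2804  0.075 ]]
[[ 0.451  -0.2895  0.075 ]
 [ 0.4535 -0.3878  0.075 ]]
[[ 0.465  -0.0522  0.014 ]]
[[ 0.5064 -0.1411  0.014 ]]
[[ 0.3746 -0.2311  0.014 ]]
[[ 0.2844 -0.1976  0.014 ]]
```

```bash
python3 - <<'E'
import cv2
from h import *
s=cv2.imread("pics/side0.png")
cv2.imwrite("pics/c4.png",cv2.resize(s[235:390,235:365],None,fx=4.6,fy=3.87,interpolation=cv2.INTER_CUBIC))
t=cv2.imread("pics/top0.png")
cv2.imwrite("pics/c5.png",cv2.resize(t[218:245,385:465],None,fx=10,fy=10,interpolation=cv2.INTER_CUBIC))
print(proj("top",[[.5326,.215,.154]]), proj("side",[[.5326,.215,.154]]))
o=robot.get_obs(); print(robot.camera_params("wrist"))
Rt=R.from_euler("xyz",o["ee_rot"]).as_matrix(); T=np.array(robot.camera_params("wrist")["extrinsics"])
print("cam in tool", Rt.T@(T[:3,3]-o["tool_pos"]), Rt.T@T[:3,:3])
E
```

```text
[[270.9547 207.9071]] [[296.1793 145.3225]]
{'fx': 301.21636445844274, 'fy': 301.21636445844274, 'cx': 316.7354216151525, 'cy': 201.92997649587838, 'distortion': array([-0.0089,  0.    ,  0.    ,  0.    ,  0.    ]), 'extrinsics': array([[ 0.3674, -0.906 , -0.2102,  0.1416],
       [ 0.9301,  0.3577,  0.0837,  0.534 ],
       [-0.0007, -0.2262,  0.9741,  0.3845],
       [ 0.    ,  0.    ,  0.    ,  1.    ]])}
cam in tool [-0.0014 -0.1996  0.0649] [[ 1.     -0.0007  0.0006]
 [ 0.0008  0.2263 -0.9741]
 [ 0.0006  0.9741  0.2263]]
```

View pics/c4.png

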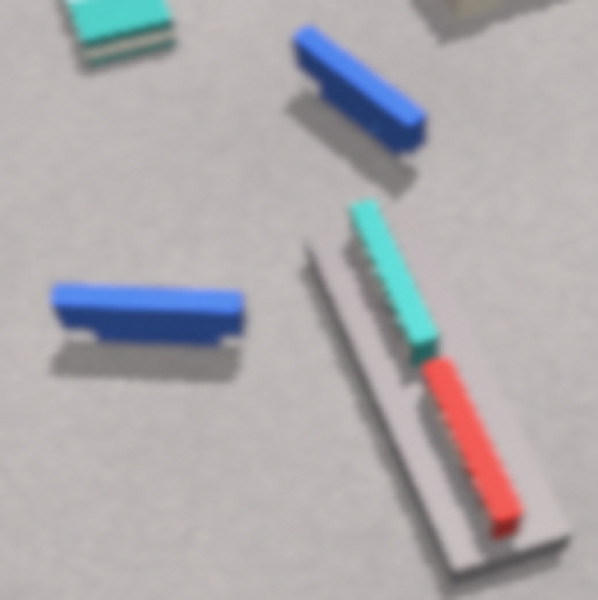

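View pics/c5.png

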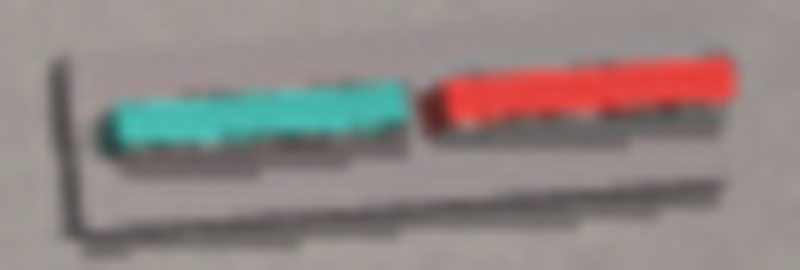

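Request:
arm_command:
  series: "0 0.14 0 0 -0.01 0 0.094;0 0.14 0 0 -0.01 0 0.094;0 0.14 0 0 -0.01 0 0.094;0 0.14 0 0 -0.01 0 0.094;0 0.14 0 0 -0.01 0 0.094;0 0.14 0 0 -0.01 0 0.094;0 0.14 0 0 -0.01 0 0.094;0 0.11 0 0 -0.01 0 0.094"

```text
time: 1.8
tool_pos: [0.2018, 0.5104, 0.2654]
ee_rot: [-1.575, 0.003, 0.059]
wrist_force: [0.4, -0.3, -0.1]
width: 0.0943
```

Request:
arm_command:
  series: "0 0 0 0.023 0 -0.030 0.094;0 0 0 0.023 0 -0.030 0.094;0 0 0 0.023 0 -0.030 0.094;0 0 0 0.023 0 -0.030 0.094;0 0 0 0.023 0 -0.030 0.094;0 0 0 0.023 0 -0.030 0.094;0 0 0 0.023 0 -0.030 0.094;0 0 0 0.023 0 -0.030 0.094;0 0 0 0.023 0 -0.030 0.094;0 0 0 0.023 0 -0.030 0.094;0 0 0 0.023 0 -0.030 0.094;0 0 0 0 0 0 0.094"

```text
time: 3.0
tool_pos: [0.4839, 0.1859, 0.2675]
ee_rot: [-1.571, -0.002, 0.062]
wrist_force: [-0.6, -0.4, 0.6]
width: 0.0941
```

```bash
python3 - <<'E'
from h import *
o=robot.get_obs(); cp=robot.camera_params("wrist")
im=robot.snapshot("wrist"); cv2.imwrite("pics/w1.png",im)
np.save("w1cp.npy",cp,allow_pickle=True)
print(o["tool_pos"],o["ee_rot"],o["joint_positions"])
for t in ["lever_pad","keeper_tip","slot"]:
  for d in robot.spot_in("wrist",t)[:2]: print(t,d["score"],w("",d["centre"],cp["extrinsics"]))
E
```

```text
[0.4839 0.1859 0.2675] [-1.5706 -0.0021  0.0624] [ 0.2575  0.0135  1.2855 -0.0002  1.8405  0.1951]
lever_pad 0.74 [0.5423 0.2225 0.1494]
keeper_tip 0.88 [0.5856 0.144  0.09  ]
slot 0.62 [0.6465 0.1846 0.0707]
```

View pics/w1.png

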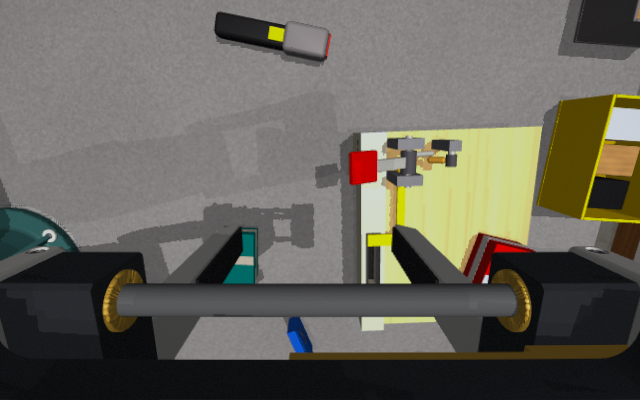

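```bash
python3 - <<'E'
from h import *
im=cv2.imread("pics/w1.png")
cv2.imwrite("pics/w1c.png",cv2.resize(im[115:345,335:475],None,fx=2.6*2,fy=2.6,interpolation=cv2.INTER_CUBIC))
cp=np.load("w1cp.npy",allow_pickle=True).item()
print(ray("wrist",[[364,167]],.154,cp))
E
```

```text
[[0.5311 0.2171 0.154 ]]
```

View pics/w1c.png

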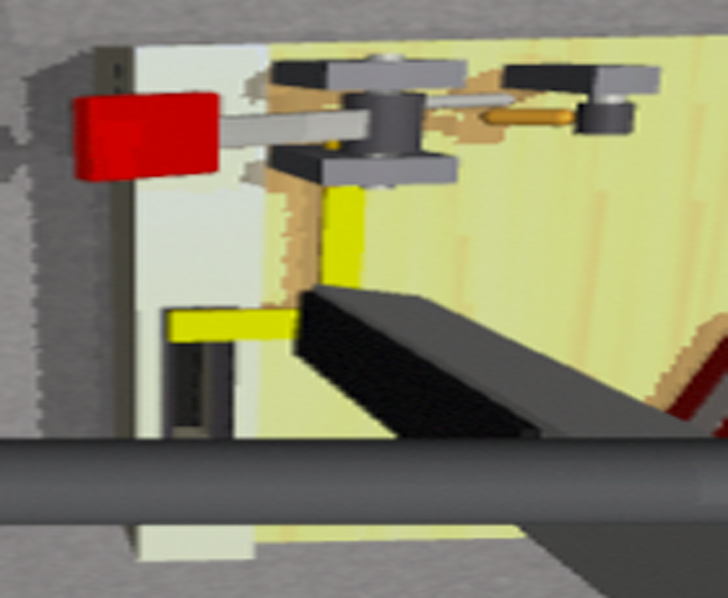

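```bash
cat > fit2.py <<'E'
from h import *
from scipy.optimize import least_squares
cp=np.load("w1cp.npy",allow_pickle=True).item()
obj=np.array([[-16,170,85],[-16,-110,85],[16,-110,85],[16,170,85],[-8,30,89.5],[-21,135,154]])/1e3
uv=np.array([[361,133.1],[361.3,330.4],[383.8,329.6],[386.7,132.3],[367.3,240.4],[364,167]])
def P(p,o): return np.c_[o[:,:2]@np.array([[np.cos(p[2]),np.sin(p[2])],[-np.sin(p[2]),np.cos(p[2])]])+p[:2],o[:,2]]
f=lambda p:(proj("wrist",P(p,obj),cp)-uv).ravel()
r=least_squares(f,[.567,.083,.1]);print(r.x,r.fun)
E
python3 fit2.py
```

```text
[0.5669 0.0844 0.1015] [-0.695  -0.4641  0.0588  0.3203 -0.3682  0.3242 -0.5303 -0.6666  0.1298
  0.108   1.1521  0.4827]
```

Request:
arm_command:
  series: "0 -0.02 0 0.024 0.01 0.013 0;0 -0.02 0 0.024 0.01 0.014 0;0 0 0 0 0.015 0 0;0 0 0 0 0.015 0 0;0 0 0 0 0.015 0 0;0 0 0 0 0.015 0 0;0 0 0 0 0 0 0;0 0 0 0 0 0 0"

```text
time: 4.0
tool_pos: [0.5218, 0.2353, 0.1904]
ee_rot: [-1.564, -0.009, 0.132]
wrist_force: [-0.7, 0.6, -0.0]
width: 0.0334
```

```bash
python3 - <<'E'
from h import *
o=robot.get_obs()
im=robot.snapshot("wrist"); cv2.imwrite("pics/w2.png",im)
print(o["tool_pos"],o["ee_rot"],o["wrist_force"],o["width"])
E
```

```text
[0.5218 0.2353 0.1904] [-1.5643 -0.0086  0.1317] [-0.7122  0.6021 -0.0267] 0.033418801621307455
```

View pics/w2.png

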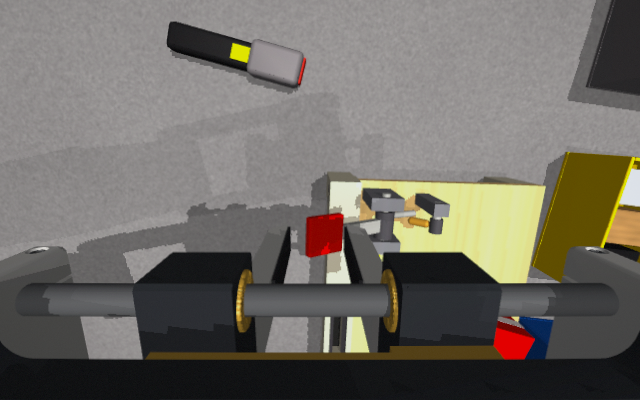

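Request:
arm_command:
  series: "0.006 0.03 0 0.007 0 -0.02 0;0 0 0 0 0 0 0;0 0 0 0 0 0 0;0 0 0 0 0 0 0;0 0 0 0 0 0 0"

```text
time: 4.55
tool_pos: [0.5317, 0.2195, 0.1953]
ee_rot: [-1.555, -0.015, 0.105]
wrist_force: [0.4, 0.1, -0.4]
width: 0.0006
```

Request:
arm_command:
  series: "-0.016 0 0.015 0 0.010 -0.003 0;0 0 0 0 0.010 0 0;0 0 0 0 0.010 0 0;0 0 0 0 0 0 0"

```text
time: 4.95
tool_pos: [0.5315, 0.2174, 0.162]
ee_rot: [-1.572, 0.002, 0.107]
wrist_force: [-0.6, 0.0, -0.4]
width: 0.0004
```

Good. Now push down along the pad's arc, watching the force.

Request:
arm_command:
  series: "0 0 0 -0.002 0.006 0 0;0 0 0 -0.002 0.006 0 0;0 0 0 -0.002 0.006 0 0;0 0 0 -0.002 0.006 0 0;0 0 0 0 0 0 0"

```text
time: 5.45
tool_pos: [0.5243, 0.2166, 0.139]
ee_rot: [-1.572, -0.003, 0.107]
wrist_force: [1.0, -0.4, 8.1]
width: 0.0004
```

Request:
arm_command:
  series: "0 0 0 -0.001 0.006 0 0;0 0 0 -0.001 0.006 0 0;0 0 0 0 0.006 0 0;0 0 0 0 0.004 0 0;0 0 0 0 0 0 0"

```text
time: 5.95
tool_pos: [0.5299, 0.2181, 0.1347]
ee_rot: [-1.567, -0.034, 0.107]
wrist_force: [2.2, -0.2, 7.7]
width: 0.0002
```

```bash
python3 - <<'E'
from h import *
o=robot.get_obs();print(o)
for c in ("wrist","side"):
    cv2.imwrite(f"pics/{c}3.png",robot.snapshot(c))
s=cv2.imread("pics/side3.png");cv2.imwrite("pics/side3c.png",cv2.resize(s[20:220,200:420],None,fx=3,fy=3))
E
```

```text
{'time': 5.95, 'joint_positions': array([ 0.2933,  0.1254,  1.4287, -0.0026,  1.5532,  0.1865]), 'qvel': array([-0.0024, -0.0331, -0.0431, -0.0098, -0.0137,  0.0027]), 'joint_torque': array([  0.8027, -30.9899, -25.0738,   0.5064,   0.7286,   0.0049]), 'tool_pos': array([0.5299, 0.2181, 0.1347]), 'ee_rot': array([-1.567 , -0.0342,  0.1067]), 'wrist_force': array([ 2.1837, -0.2086,  7.6949]), 'wrist_torque': array([-0.155 , -0.4539, -0.0316]), 'width': 0.0002240344252664001}
```

View pics/wrist3.png

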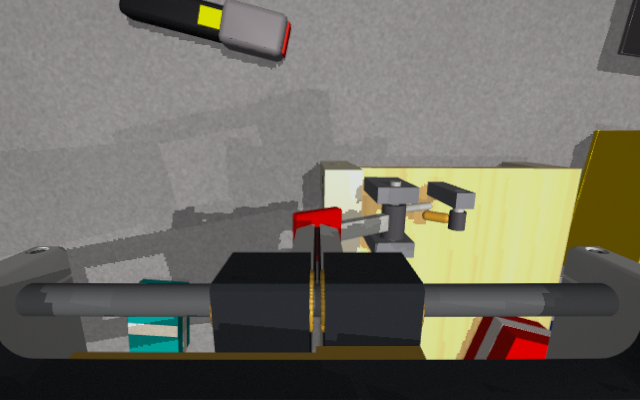

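View pics/side3c.png

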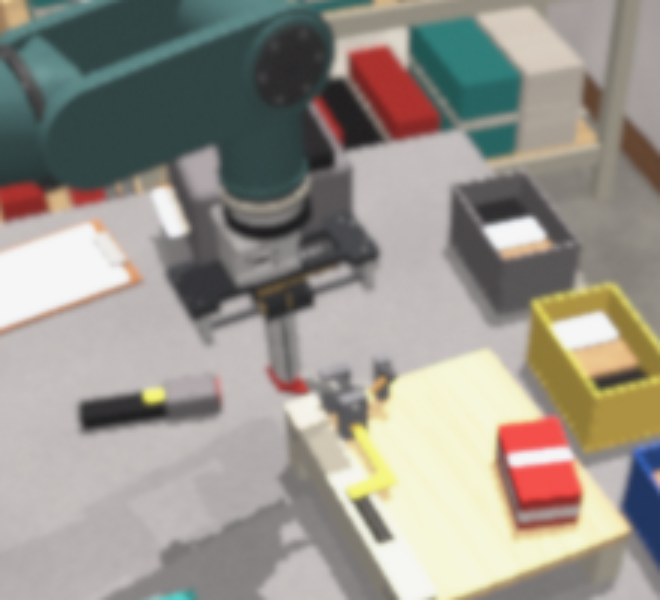

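Request:
arm_command:
  series: "0 0 0.03 -0.004 0.014 0 0;0 0 0.03 -0.002 0.014 0 0"

```text
time: 6.25
tool_pos: [0.5292, 0.2191, 0.1185]
ee_rot: [-1.564, 0.007, 0.107]
wrist_force: [-3.5, 0.2, 10.2]
width: 0.0004
```

Request:
arm_command:
  series: "0 0 0 -0.004 0.012 0 0;0 0 0 -0.002 0.012 0 0;0 0 0 0 0.010 0 0"

```text
time: 6.55
tool_pos: [0.5263, 0.2193, 0.0944]
ee_rot: [-1.562, -0.005, 0.107]
wrist_force: [-17.5, -5.9, 51.6]
width: 0.0005
```

Request:
arm_command:
  series: "0 0 0 0 -0.015 0 0;0 0 0 0 -0.02 0 0;0 0 0 0 -0.02 0 0;0 0 0 0 0 0 0"

```text
time: 6.95
tool_pos: [0.5249, 0.2187, 0.1508]
ee_rot: [-1.561, -0.005, 0.107]
wrist_force: [-0.1, 0.3, 0.3]
width: 0.0004
```

```bash
python3 - <<'E'
from h import *
for c in ("wrist","side"):
    cv2.imwrite(f"pics/{c}4.png",robot.snapshot(c))
s=cv2.imread("pics/side4.png");cv2.imwrite("pics/side4c.png",cv2.resize(s[100:220,260:420],None,fx=4.5,fy=4.5))
E
```

```text
(no output)
```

View pics/wrist4.png

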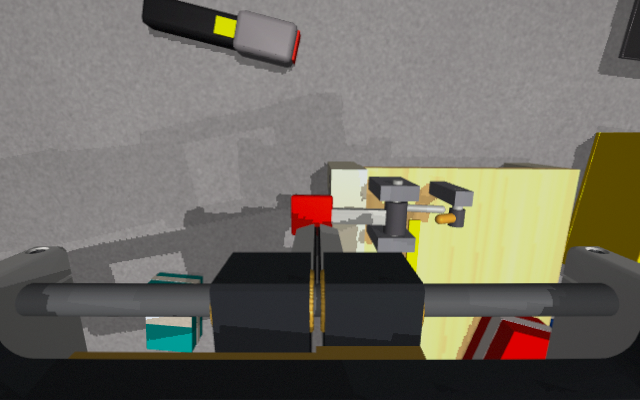

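View pics/side4c.png

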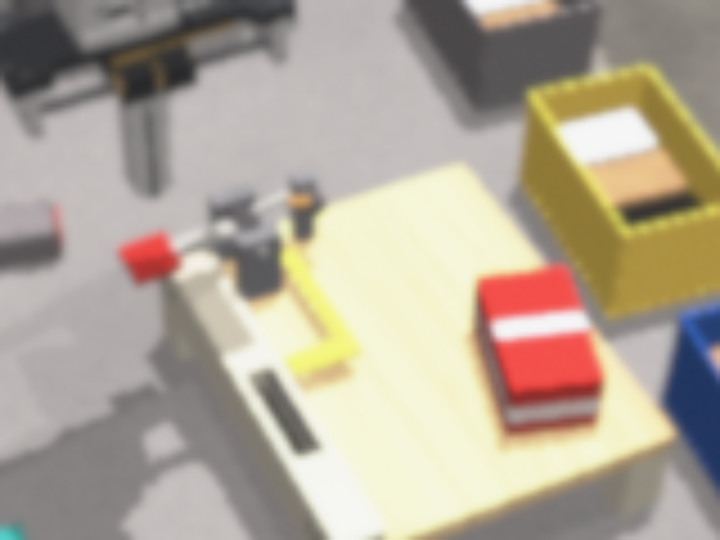

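Request:
arm_command:
  series: "-0.01 0 0 0 -0.04 0 0.05;0 0 0 0 -0.04 0 0.05;0 0.03 0 -0.019 -0.01 -0.04 0.05;0 0.03 0 -0.019 0 -0.04 0.05;0 0 0 -0.019 0 -0.04 0.05;0 0 0 -0.019 0 -0.04 0.05;0 0 0 -0.019 0 -0.04 0.05;0 0 0 -0.019 0 -0.04 0.05;0 0 0 -0.019 0 -0.04 0.05;0 0 0 -0.019 0 -0.04 0.05;0 0 0 -0.019 0 -0.04 0.05;0 0 0 0 0 0 0.05"

```text
time: 8.25
tool_pos: [0.3579, -0.163, 0.2147]
ee_rot: [-1.572, 0.049, 0.049]
wrist_force: [-0.3, 0.5, -0.8]
width: 0.0498
```

```bash
python3 - <<'E'
from h import *
o=robot.get_obs(); cp=robot.camera_params("wrist")
im=robot.snapshot("wrist"); cv2.imwrite("pics/w5.png",im)
np.save("w5cp.npy",cp,allow_pickle=True)
print(o["tool_pos"],o["ee_rot"],o["width"])
for t in ["teal_holder","teal_label"]:
  for d in robot.spot_in("wrist",t)[:3]: print(t,d["score"],w("",d["centre"],cp["extrinsics"]))
E
```

```text
[ 0.3579 -0.163   0.2147] [-1.572   0.0485  0.0492] 0.04981422070036507
teal_holder 0.84 [ 0.4431 -0.2072  0.0741]
teal_holder 0.59 [ 0.4736 -0.0863  0.0664]
teal_holder 0.18 [ 0.4464 -0.357   0.0717]
teal_label 0.64 [ 0.4473 -0.2048  0.0749]
teal_label 0.63 [ 0.4752 -0.0932  0.0709]
teal_label 0.57 [ 0.3321 -0.2066  0.0676]
```

View pics/w5.png

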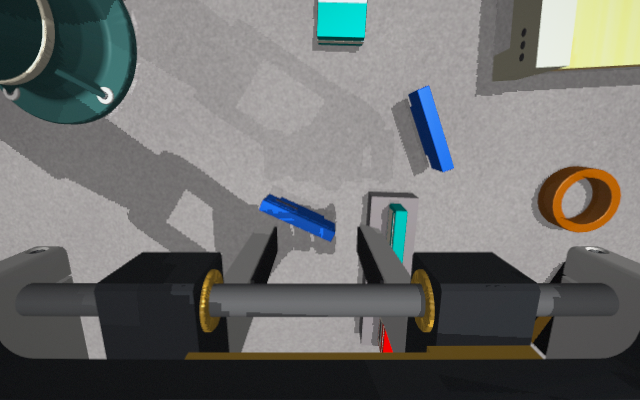

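```bash
python3 - <<'E'
from h import *
im=cv2.imread("pics/w5.png")
cv2.imwrite("pics/w5c.png",cv2.resize(im[185:275,350:430],None,fx=6.5,fy=6.5,interpolation=cv2.INTER_CUBIC))
E
```

```text
(no output)
```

View pics/w5c.png

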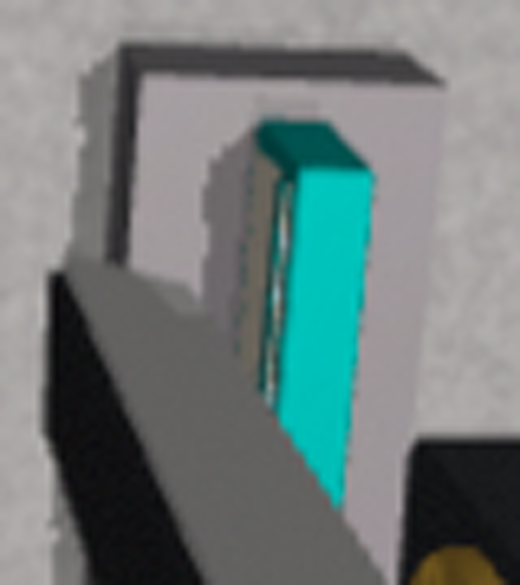

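```bash
python3 - <<'E'
from h import *
cp=np.load("w5cp.npy",allow_pickle=True).item()
print(ray("w",[[396.2,210.8],[407.2,211.2],[402.3,261.9],[392.8,248]],.075,cp))
E
```

```text
[[ 0.4434 -0.1837  0.075 ]
 [ 0.4559 -0.1834  0.075 ]
 [ 0.4576 -0.2462  0.075 ]
 [ 0.4444 -0.2294  0.075 ]]
```

Request:
arm_command:
  series: "0 0 -0.05 0.01 0 -0.01 0.05;0 0.02 0 0.02 0 -0.02 0.05;0 0 0 0.02 0.01 -0.02 0.05;0 0 0 0.02 0.02 -0.01 0.05;0 0 0 0.02 0.02 -0.01 0.05;0 0 0 0 0.02 0 0.05;0 0 0 0 0 0 0.05"

```text
time: 9.1
tool_pos: [0.4638, -0.2122, 0.1393]
ee_rot: [-1.564, -0.005, 0.06]
wrist_force: [-0.6, 0.2, -0.5]
width: 0.0499
```

```bash
python3 - <<'E'
from h import *
o=robot.get_obs(); cp=robot.camera_params("wrist")
im=robot.snapshot("wrist"); cv2.imwrite("pics/w6.png",im)
np.save("w6cp.npy",cp,allow_pickle=True)
print(o["tool_pos"],o["ee_rot"],o["width"])
E
```

```text
[ 0.4638 -0.2122  0.1393] [-1.5642 -0.0048  0.0605] 0.049938291264074806
```

View pics/w6.png

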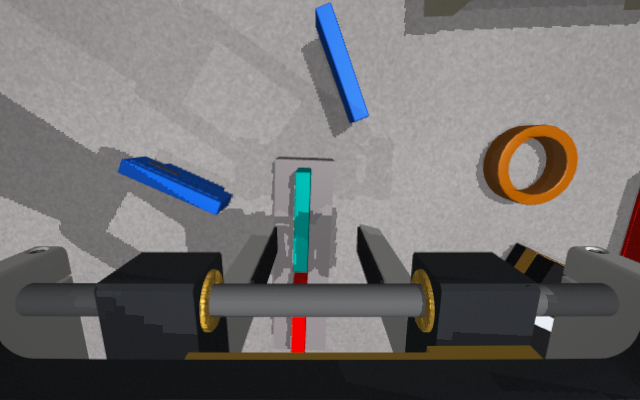

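```bash
python3 - <<'E'
from h import *
cp=np.load("w6cp.npy",allow_pickle=True).item()
im=cv2.imread("pics/w6.png").astype(int)
m=(im[:,:,0]>120)&(im[:,:,1]>120)&(im[:,:,2]<60)
m[:165]=0;m[275:]=0;m[:,:280]=0;m[:,330:]=0
for v in range(166,276,6):
    u=np.where(m[v])[0]
    if len(u): print(v,u.min(),u.max(),ray("w",[[(u.min()+u.max())/2,v]],.075,cp)[0])
vs=np.where(m.any(1))[0];print(vs.min(),vs.max(), ray("w",[[303,vs.min()],[301,vs.max()]],.075,cp))
E
```

```text
172 296 308 [ 0.449  -0.1833  0.075 ]
178 295 309 [ 0.4493 -0.1886  0.075 ]
184 295 309 [ 0.4496 -0.194   0.075 ]
190 295 309 [ 0.4498 -0.1994  0.075 ]
196 295 309 [ 0.4501 -0.2048  0.075 ]
202 294 309 [ 0.4499 -0.2104  0.075 ]
208 295 308 [ 0.4502 -0.2159  0.075 ]
214 294 298 [ 0.4455 -0.2218  0.075 ]
220 294 294 [ 0.4439 -0.2276  0.075 ]
238 294 303 [ 0.4489 -0.2446  0.075 ]
244 293 306 [ 0.4501 -0.2504  0.075 ]
250 294 306 [ 0.4508 -0.2563  0.075 ]
256 293 306 [ 0.4506 -0.2624  0.075 ]
262 294 305 [ 0.4509 -0.2684  0.075 ]
268 294 305 [ 0.4512 -0.2745  0.075 ]
172 270 [[ 0.4499 -0.1833  0.075 ]
 [ 0.4528 -0.2765  0.075 ]]
```

Request:
arm_command:
  series: "-0.007 0.03 0.003 -0.014 0 -0.017 0.05;0 0 0 0 0 0 0.05;0 0 0 0 0 0 0.05"

```text
time: 9.45
tool_pos: [0.4541, -0.2274, 0.1437]
ee_rot: [-1.574, -0.008, 0.037]
wrist_force: [0.5, 0.1, -0.1]
width: 0.0501
```

Request:
arm_command:
  series: "0.003 0.014 0.008 -0.0035 0.02 -0.003 0.05;0 0 0 0 0.02 0 0.05;0 0 0 0 0.015 0 0.05;0 0 0 0 0 0 0.05"

```text
time: 9.85
tool_pos: [0.4554, -0.229, 0.0933]
ee_rot: [-1.575, -0.011, 0.027]
wrist_force: [-1.2, 0.3, 0.3]
width: 0.0502
```

Request:
arm_command:
  series: "0.003 0.004 0.012 -0.005 0.012 -0.001 0.05;0 0 0 0 0.012 0 0.05;0 0 0 0 0.012 0 0.05;0 0 0 0 0.006 0 0.05;0 0 0 0 0 0 0.05"

```text
time: 10.35
tool_pos: [0.4524, -0.2301, 0.0512]
ee_rot: [-1.575, -0.003, 0.024]
wrist_force: [0.2, 0.7, -0.5]
width: 0.05
```

Request:
arm_command:
  series: "0.004 0.002 0.003 -0.002 0.006 0 0.05;0 0 0 0 0 0 0.05"

```text
time: 10.55
tool_pos: [0.4504, -0.2303, 0.0448]
ee_rot: [-1.57, 0.0, 0.022]
wrist_force: [0.2, -0.3, 0.3]
width: 0.0504
```

Well aligned. Close.

Request:
arm_command:
  series: "0 0 0 0 0 0 0;0 0 0 0 0 0 0;0 0 0 0 0 0 0;0 0 0 0 0 0 0;0 0 0 0 0 0 0;0 0 0 0 0 0 0"

```text
time: 11.15
tool_pos: [0.4512, -0.231, 0.0462]
ee_rot: [-1.572, -0.002, 0.022]
wrist_force: [-0.3, -0.2, -0.6]
width: 0.0136
```

Request:
arm_command:
  series: "0 0 0 0 -0.01 0 0;0 0 0 0 -0.01 0 0;0 0 0 0 -0.01 0 0;0 0 0 0 -0.01 0 0;0 0 0 0 -0.03 0 0;0 0 0 0 -0.03 0 0;0 0 0 0 -0.03 0 0;0 0 0 0 0 0 0"

```text
time: 11.95
tool_pos: [0.4509, -0.2308, 0.186]
ee_rot: [-1.573, -0.004, 0.022]
wrist_force: [-0.1, -0.1, 0.6]
width: 0.0136
```

```bash
python3 - <<'E'
from h import *
cv2.imwrite("pics/w7.png",robot.snapshot("wrist"));cv2.imwrite("pics/s7.png",cv2.resize(robot.snapshot("side")[200:390,230:400],None,fx=3,fy=3))
E
```

```text
(no output)
```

View pics/s7.png

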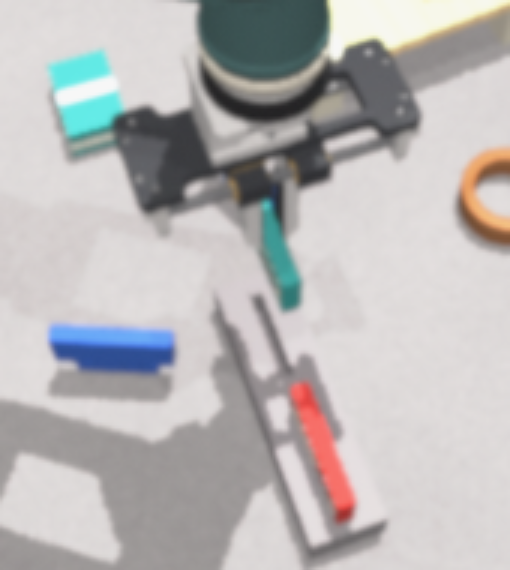

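View pics/w7.png

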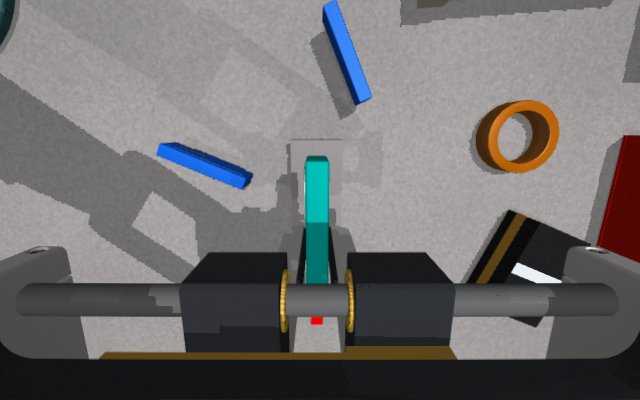

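Request:
arm_command:
  series: "0 0 0 0.005 -0.01 0.01 0;0 0 0 0.013 -0.01 0.03 0;0 -0.02 0 0.013 0 0.033 0;0 -0.02 0 0.013 0 0.033 0;0 -0.02 0 0.013 0 0.033 0;0 -0.01 0 0.013 0 0.033 0;0 0 0 0.013 0 0.033 0;0 0 0 0.013 0 0.033 0;0 0 0 0.013 0 0.03 0;0 0 0 0.008 0 0.02 0;0 0 0 0 0 0.005 0;0 0 0 0 0 0 0"

```text
time: 13.25
tool_pos: [0.5414, 0.0915, 0.1859]
ee_rot: [-1.554, 0.036, 0.096]
wrist_force: [-0.7, -0.8, -0.2]
width: 0.0137
```

```bash
python3 - <<'E'
from h import *
o=robot.get_obs(); cp=robot.camera_params("wrist")
im=robot.snapshot("wrist"); cv2.imwrite("pics/w8.png",im)
np.save("w8cp.npy",cp,allow_pickle=True)
print(o["tool_pos"],o["ee_rot"],o["width"])
E
```

```text
[0.5414 0.0915 0.1859] [-1.5543  0.0362  0.0961] 0.013689271985183332
```

View pics/w8.png

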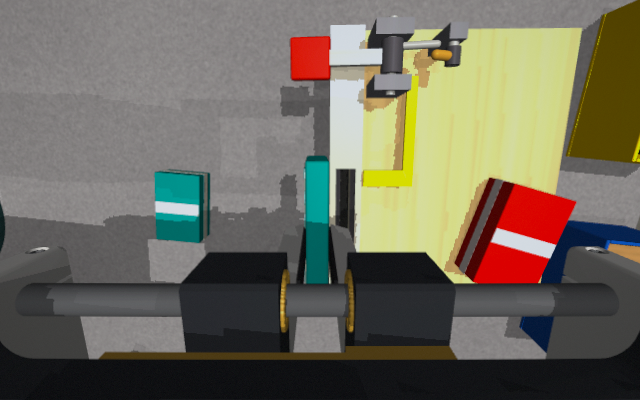

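```bash
python3 - <<'E'
from h import *
im=cv2.imread("pics/w8.png")
cv2.imwrite("pics/w8c.png",cv2.resize(im[15:255,280:420],None,fx=5,fy=2.5,interpolation=cv2.INTER_CUBIC))
E
```

```text
(no output)
```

View pics/w8c.png

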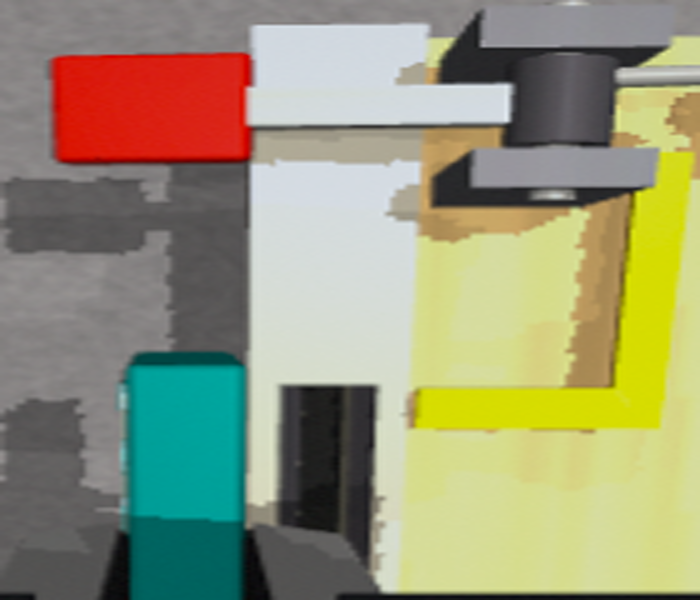

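```bash
python3 - <<'E'
from h import *
from scipy.optimize import least_squares
cp=np.load("w8cp.npy",allow_pickle=True).item()
obj=np.array([[-16,170,85],[16,170,85],[-9.5,39,85],[9.5,39,85],[17,30,89.5],[-33,135,116]])/1e3
uv=np.array([[330,25],[366,25.8],[336,169.4],[355.6,169.4],[362.8,179],[311,58.2]])
def P(p,o): return np.c_[o[:,:2]@np.array([[np.cos(p[2]),np.sin(p[2])],[-np.sin(p[2]),np.cos(p[2])]])+p[:2],o[:,2]]
f=lambda p:(proj("wrist",P(p,obj),cp)-uv).ravel()
r=least_squares(f,[.567,.083,.1]);print(r.x,r.fun)
# holder end in tool frame: depth plane tool y
o=robot.get_obs();Rt=R.from_euler("xyz",o["ee_rot"]).as_matrix()
K=np.array([[cp["fx"],0,cp["cx"]],[0,cp["fy"],cp["cy"]],[0,0,1.]]);T=np.array(cp["extrinsics"])
n=cv2.undistortPoints(np.array([[306,161],[328.8,161.]]).reshape(-1,1,2),K,np.array(cp["distortion"])).reshape(-1,2)
for a in n:
    d=Rt.T@T[:3,:3]@np.r_[a[0],-a[1],-1]; c=Rt.T@(T[:3,3]-o["tool_pos"])
    yt=-(0.04-0.0112); print(c+d*((yt-c[1])/d[1]))
E
```

```text
[0.5671 0.0838 0.0979] [ 0.7189  0.5535  0.0316 -0.7206  0.1358 -0.0284 -0.3728  0.0273  0.217
  0.0445 -0.6751  0.1336]
[-0.0064 -0.0288  0.0482]
[ 0.0065 -0.0288  0.0482]
```

Request:
arm_command:
  series: "-0.016 0 -0.035 0.012 0 -0.005 0;0 0 0 0.012 0 -0.005 0;0 0 0 0 0 0 0;0 0 0 0 0 0 0"

```text
time: 13.7
tool_pos: [0.5659, 0.0789, 0.1846]
ee_rot: [-1.572, 0.004, 0.09]
wrist_force: [-0.5, 0.8, -0.6]
width: 0.0136
```

Request:
arm_command:
  series: "0 -0.009 -0.004 0.0015 0.01 0.005 0;0 0 0 0 0.01 0 0;0 0 0 0 0.01 0 0;0 0 0 0 0 0 0"

```text
time: 14.1
tool_pos: [0.5661, 0.0834, 0.1512]
ee_rot: [-1.571, 0.002, 0.098]
wrist_force: [-0.2, -0.8, -0.6]
width: 0.0139
```

Request:
arm_command:
  series: "0 -0.001 -0.002 0.001 0.008 0.0005 0;0 0 0 0 0.008 0 0;0 0 0 0 0.006 0 0;0 0 0 0 0 0 0"

```text
time: 14.5
tool_pos: [0.5664, 0.0843, 0.1265]
ee_rot: [-1.571, 0.002, 0.099]
wrist_force: [0.6, 0.0, -1.0]
width: 0.0139
```

```bash
python3 - <<'E'
from h import *
o=robot.get_obs();print(o["tool_pos"],o["ee_rot"],o["wrist_force"])
cv2.imwrite("pics/w9.png",robot.snapshot("wrist"))
s=robot.snapshot("side");cv2.imwrite("pics/s9.png",cv2.resize(s[100:260,260:400],None,fx=4,fy=3.75,interpolation=cv2.INTER_CUBIC))
im=cv2.imread("pics/w9.png");cv2.imwrite("pics/w9c.png",cv2.resize(im[120:290,260:400],None,fx=5,fy=3.5,interpolation=cv2.INTER_CUBIC))
E
```

```text
[0.5664 0.0843 0.1265] [-1.571   0.0017  0.0994] [ 0.6354  0.0419 -0.9781]
```

View pics/s9.png

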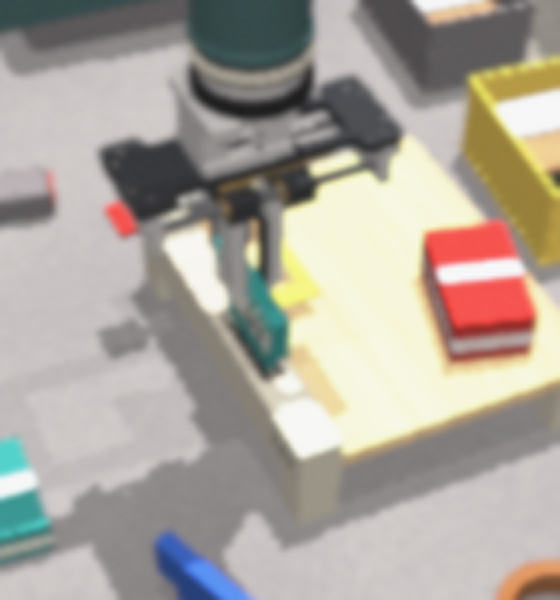

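View pics/w9c.png

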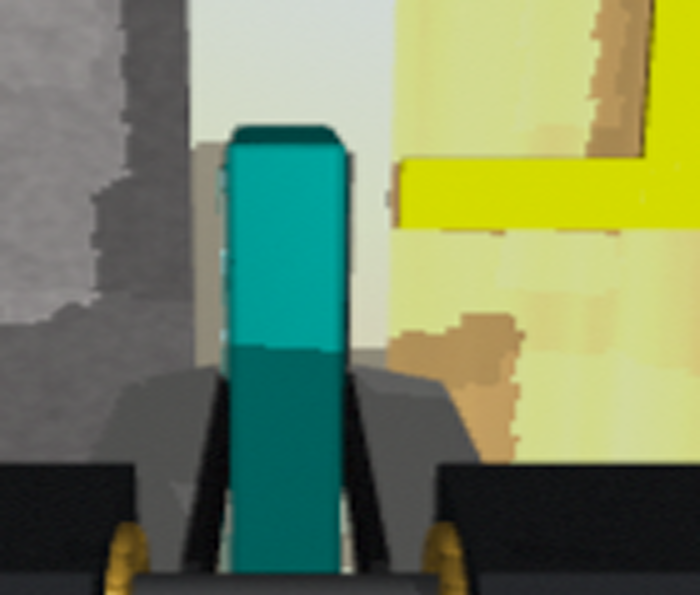

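Lever is still latched, the keeper clear, and the holder centred over the beam. Going in.

Request:
arm_command:
  series: "0 0 -0.001 0.0005 0.006 0 0;0 0 0 0 0.006 0 0;0 0 0 0 0.005 0 0;0 0 0 0 0 0 0"

```text
time: 15.0
tool_pos: [0.5684, 0.0844, 0.1105]
ee_rot: [-1.571, -0.004, 0.099]
wrist_force: [0.8, 0.1, -0.8]
width: 0.0135
```

Request:
arm_command:
  series: "0 0 0.004 -0.001 0.006 0 0;0 0 0 0 0.006 0 0;0 0 0 0 0.006 0 0;0 0 0 0 0.006 0 0"

```text
time: 15.4
tool_pos: [0.5695, 0.0844, 0.0958]
ee_rot: [-1.572, -0.008, 0.099]
wrist_force: [-12.6, -0.3, 34.4]
width: 0.0139
```

Request:
arm_command:
  series: "0 0 0.006 -0.0015 0.004 0 0;0 0 0 0 0.004 0 0"

```text
time: 15.6
tool_pos: [0.5696, 0.0844, 0.0961]
ee_rot: [-1.572, -0.01, 0.1]
wrist_force: [-5.3, -0.1, 13.7]
width: 0.0134
```

```bash
python3 - <<'E'
from h import *
for i in range(4):
    o=robot.get_obs();print(o["time"],o["tool_pos"],o["ee_rot"],o["wrist_force"],o["width"])
    im=robot.snapshot("side" if i<2 else "wrist")
    if i==0: cv2.imwrite("pics/s10.png",cv2.resize(im[100:260,260:400],None,fx=4,fy=3.75,interpolation=cv2.INTER_CUBIC))
cv2.imwrite("pics/w10c.png",cv2.resize(im[20:290,250:410],None,fx=4,fy=2.2,interpolation=cv2.INTER_CUBIC))
E
```

```text
15.6 [0.5696 0.0844 0.0961] [-1.5724 -0.0095  0.0997] [-5.2647 -0.1117 13.7467] 0.013423011782672432
15.65 [0.5695 0.0844 0.0961] [-1.5724 -0.0096  0.0997] [-5.0573  0.184  13.6893] 0.013589276940981727
15.7 [0.5695 0.0844 0.0961] [-1.5724 -0.0095  0.0997] [-4.6218 -0.137  13.228 ] 0.013781383900132052
15.75 [0.5695 0.0844 0.0961] [-1.5724 -0.0096  0.0997] [-4.5709 -0.3842 13.5421] 0.013502717371228908
```

View pics/s10.png

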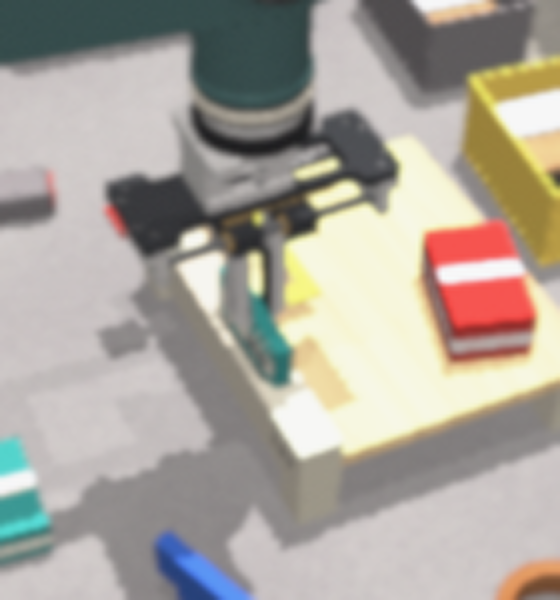

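View pics/w10c.png

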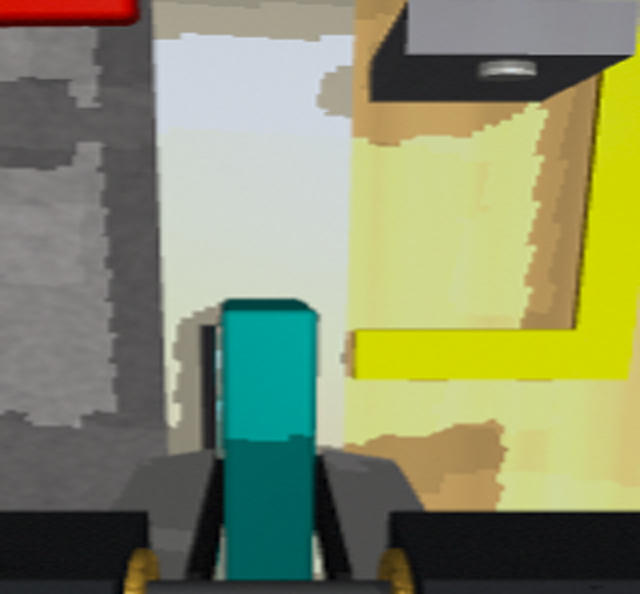

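Request:
arm_command:
  series: "0 0 0.012 -0.003 0.005 0 0;0 0 0.006 -0.003 0.006 0 0;0 0 0.004 -0.002 0.007 0 0"

```text
time: 16.1
tool_pos: [0.5696, 0.0844, 0.096]
ee_rot: [-1.573, -0.014, 0.1]
wrist_force: [-7.7, -0.2, 25.3]
width: 0.0134
```

```bash
python3 - <<'E'
from h import *
for i in range(3):
    o=robot.get_obs();print(o["time"],o["tool_pos"],o["ee_rot"],o["wrist_force"],o["width"])
    im=robot.snapshot("wrist")
cv2.imwrite("pics/w11c.png",cv2.resize(im[20:290,250:410],None,fx=4,fy=2.2,interpolation=cv2.INTER_CUBIC))
E
```

```text
16.1 [0.5696 0.0844 0.096 ] [-1.5732 -0.0136  0.1001] [-7.6602 -0.1907 25.2996] 0.013389251209803723
16.15 [0.5695 0.0844 0.096 ] [-1.5733 -0.0138  0.1001] [-5.2876 -0.0203 21.5227] 0.013576478441616439
16.2 [0.5695 0.0844 0.096 ] [-1.5733 -0.0138  0.1001] [-6.07   -0.221  21.4557] 0.013568195970939848
```

View pics/w11c.png

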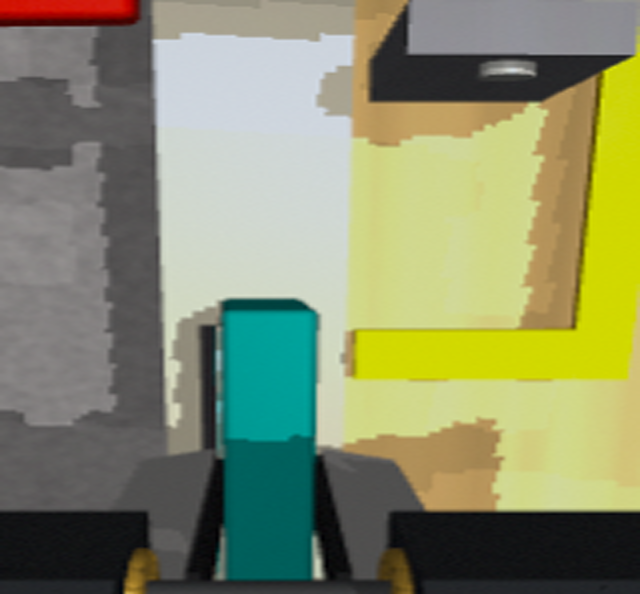

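Request:
arm_command:
  series: "0 0 0.012 -0.003 -0.005 0 0;0 0 0 0 0 0 0;0 0 0 0 0 0 0"

```text
time: 16.55
tool_pos: [0.5699, 0.0843, 0.1063]
ee_rot: [-1.574, -0.013, 0.1]
wrist_force: [-0.5, 0.0, -0.9]
width: 0.0136
```

Request:
arm_command:
  series: "0.003 0 0.013 -0.003 0 0 0;0 0 0 0 0 0 0"

```text
time: 16.75
tool_pos: [0.5675, 0.0842, 0.1059]
ee_rot: [-1.57, -0.001, 0.1]
wrist_force: [1.0, 0.3, 3.6]
width: 0.0136
```

Request:
arm_command:
  series: "0 0 0.004 -0.001 0.006 0 0;0 0 0.004 -0.001 0.007 0 0;0 0 0.004 -0.001 0.007 0 0"

```text
time: 17.05
tool_pos: [0.5678, 0.0842, 0.0956]
ee_rot: [-1.571, 0.0, 0.1]
wrist_force: [-11.4, -1.1, 42.6]
width: 0.0133
```

Request:
arm_command:
  series: "0 0 0.003 -0.001 0.006 0 0;0 0 0.002 -0.001 0.006 0 0"

```text
time: 17.25
tool_pos: [0.5677, 0.0841, 0.0958]
ee_rot: [-1.571, -0.004, 0.1]
wrist_force: [-5.8, -0.1, 23.2]
width: 0.0135
```

```bash
python3 - <<'E'
from h import *
for i in range(8):
    o=robot.get_obs();print(o["time"],o["tool_pos"],o["ee_rot"],o["wrist_force"],o["width"])
    im=robot.snapshot("wrist" if i!=6 else "side")
    if i==6: cv2.imwrite("pics/s12.png",im)
cv2.imwrite("pics/w12.png",im)
cv2.imwrite("pics/w12c.png",cv2.resize(im[0:290,250:410],None,fx=4,fy=2,interpolation=cv2.INTER_CUBIC))
cv2.imwrite("pics/t12.png",robot.snapshot("top"))
E
```

```text
17.25 [0.5677 0.0841 0.0958] [-1.5714 -0.0041  0.1005] [-5.776  -0.0886 23.2367] 0.013541248840932031
17.3 [0.5677 0.0842 0.0958] [-1.5715 -0.0044  0.1005] [-6.0734 -0.3607 23.1504] 0.013544500127138778
17.35 [0.5678 0.0842 0.0958] [-1.5715 -0.0043  0.1006] [-5.7927  0.8463 23.5081] 0.013707421385721865
17.4 [0.5678 0.0842 0.0958] [-1.5714 -0.0043  0.1005] [-5.5536 -0.4052 24.2383] 0.013224109984850463
17.45 [0.5678 0.0842 0.0958] [-1.5714 -0.0043  0.1006] [-5.3573 -0.9666 23.2998] 0.013421672908858116
17.5 [0.5677 0.0842 0.0958] [-1.5715 -0.0042  0.1006] [-5.1226 -0.7986 23.4385] 0.013707018846952712
17.55 [0.5677 0.0842 0.0958] [-1.5714 -0.0042  0.1005] [-6.7535 -0.7241 23.6387] 0.013889170635335513
17.6 [0.5678 0.0842 0.0958] [-1.5714 -0.0042  0.1005] [-6.4847  0.5943 23.1878] 0.013842763296245649
```

View pics/w12c.png

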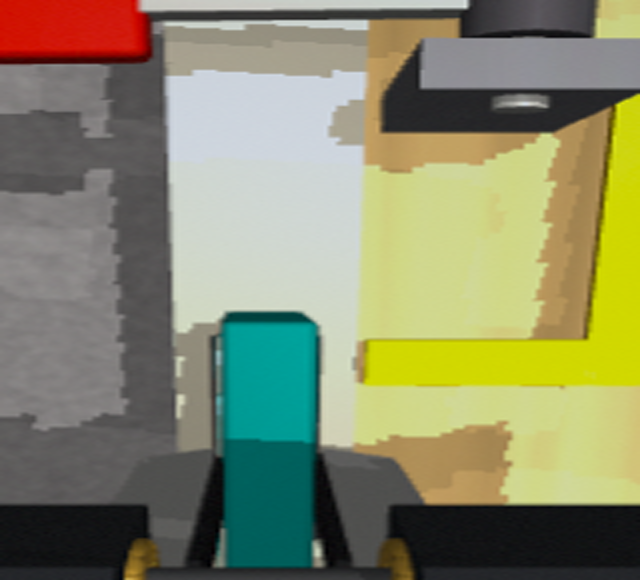

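View pics/s12.png

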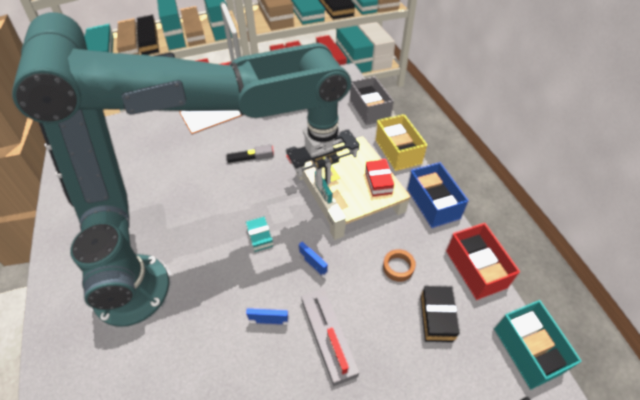

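View pics/t12.png

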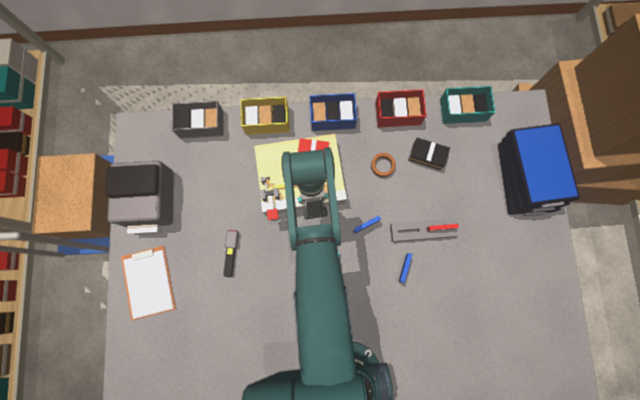

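Everything is steady, pressed at 23 N, with the lever latched (pad low, keeper drawn back) and the bystanders unmoved. Handing in.

```bash
python3 -c "
from bench import robot
print(robot.close_job()); print(robot.get_obs()['time'])"
```

```text
the job is handed in; nothing more can be done
None
the job is handed in; nothing more can be done
```

I latched the red lever, then took the teal holder out of the stand and pushed it into the slot. It was handed in still gripped and pressed home, at about 17.6 s.

**Last checks**
- **Lever and keeper:** the last wrist picture shows the lever pad down and the yellow keeper clear of the slot.
- **Seating:** the tool was steady at z 0.0958 m, against 0.0962 m expected for fully home, with 23 N of downward push. It was within 1 mm of the measured slot middle and tilted 0.004 rad. I judged "flush" from tool height and force; no picture shows the shoulders on the beam directly.
- **Orientation:** the white label faces the lip.
- **Bystanders:** in the side and top pictures the red holder, cartons, tape roll and scanner look where they were. The arm partly hides the red carton in the top view.

**What did not go cleanly**
- The lever stalled partway on the first push, so I used larger steps. That briefly gave 52 N at the wrist through the fingertips.
- The first insertion leaned about 2 mm towards the deck-side wall. I backed off about 10 mm, re-centred and pressed again, which peaked at 43 N.
- All of these peaks are below the 120 N wrist limit. The 40 N limit applies to the arm or gripper body; as far as I could tell only the fingers and the holder were pressing, but I had no separate reading of that.

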